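# Seat the plate-rack strip in its drip tray and latch it

### The job

Put the plate rack together: pick up the wooden strip and lower it onto the grey slotted bar in the white drip tray, feeling for the slots until each of its five teeth is in its own slot, and ease it down until it sits fully home on the bar. Then slide the red latch all the way over the end of the strip and let go. Be gentle: never push the strip against the tray with more than 40 N, and leave the mug, tumbler, tin and brush where they are.

Things in the scene. Friction and masses are not known exactly. Their poses are not given: they have to be found in the camera images.
- strip: Loose light-wood plate-rack strip, 100-210 g, standing on its teeth. Origin: centre of its underside, level with the tooth tips; z up, y along it; same either way round. Five flat teeth at y = 0, +-24, +-48 mm, each 22 (x) x 5 (y) mm, z 0 to 16. Spine 22 x 140 mm, z 16 to 30. Upright pins, 7 mm thick, at y = +-30, +-42, to z 65.
- strip_grip (a point): Point to grip on the strip's middle tab (TCP here), 52 mm above the strip's origin. The tab is 12 (x) x 36 (y) mm, z 30 to 69 mm in the strip's frame; grip it across x.
- tray: White drip tray, fixed. Origin: on the worktop under the tray, 12 mm short of the middle of the bar's channel; z up, y along the tray. Walls x -75 to 75, y -83 to 157 mm, 18 mm high, floor 5 mm. Strip fully home: spine rests on the bar, strip origin 9 mm above the tray's; teeth standing on the bar: 25 mm above. A white block at y 101 to 147 mm, 49 mm high, carries the red latch.
- bar_channel (a point): Point of the tray (not of the bar) 25 mm above the tray's origin, level with the bar's top. The grey slotted bar, 44 (x) x 136 (y) x 20 mm, lies along the tray's y, clamped fast, its centre anywhere from 3 to 21 mm from here towards the tray's +y: not reported, feel or look for it. Five through slots, 24 (x) x 7 (y) mm, bevelled 1 mm, 24 mm apart, the middle one at its centre.
- latch (a joint): Travel of the red latch: up to 0.004 m at the start (open), 0.025 m fully closed, moving towards the tray's -y. About 2 N of friction; stays where it is left. Blade 28 mm wide, underside 41 mm above the worktop, tip at tray y = 94 mm at 0, 69 mm closed: it passes 2 mm over the spine's end if the strip is home, else the spine blocks it.
- latch_grip (a point): Point to grip on the latch's upright red tab (TCP there), 66 mm above the worktop; it moves with the latch. The tab is 12 (x) x 24 (y) mm, its top 6 mm above this point and its foot 21 mm below, to be gripped across the tray's x.
- mug: White mug standing behind the work near the wall cabinet (which hangs 0.46 m above the worktop over y -0.2 to 0.5 m, its front and knobs at x about 0.6 m: keep the wrist in front of it), 86 x 121 x 92 mm, loose; origin under its centre. Leave alone.
- tumbler: Clear glass tumbler, 80 mm wide, 88 mm high, loose; origin under its centre. Leave alone.
- tin: Flat round tin, 86 mm wide, 40 mm high, loose; origin under its centre. Leave alone.
- dish_brush: Grey dish brush lying on the worktop, 36 x 269 x 62 mm, loose; origin under its centre. Leave alone.

How it is judged:
By the outcome, as a careful person would: the job done as asked, in the order asked, and still so for the second after the job is handed in, with the robot touching nothing.
It also fails if it takes over 72 s, if anything falls off the work surface, if the arm or the gripper's body presses on something with over 40 N, if the wrist force passes 120 N, or if a joint passes its speed limit or range.

### The arm

A 7-joint arm with a two-finger parallel gripper is mounted at the origin on a cart in front of the work surface, level with it; the furniture and walls round the work are solid. World frame = base frame: x ahead of the robot, y to its left, z up, the work surface at z = 0. Lengths are in mm, angles in rad, forces in N, time in s.
With the tool pointing down it reaches from about 400 to 925 mm from the base axis. Payload 5.6 kg.
Tool frame: the origin (TCP) lies between the finger pads, 19 mm behind the fingertips; this is the grasp point; z points along the fingers, y is the line along which they close (so a half turn about z gives the same grasp; the last joint's range is limited). The gripper opens to 85 mm and grips with 20 to 120 N. Pads are 22 mm wide; open, the fingers measure 114 mm over their backs; the gripper's body (76 mm by 85 mm) begins 54 mm behind the grasp point. The pads swing forward as they close: fully open they stand 13 mm farther back than shut.
Start: joints at [1.09, 0.468, -0.012, 1.603, 0.006, 1.071, -0.056], TCP at [275.528, -588.72, 249.99] pointing down, gripper open.
Joint ranges: [-2.53, 2.53], [-0.31, 2.02], [-1.57, 1.55], [0.28, 2.44], [-1.29, 4.43], [0.15, 1.84], [-2.92, 2.92]. Speed limits (rad/s): [2.57, 2.57, 3.14, 3.14, 3.14, 3.14, 3.14].

### API

Orientations are given as a 3x3 rotation matrix whose columns are the frame's x, y, z axes.
In Python, from station import observe, camera, camera_params, finish_job gives the robot as it stands.
- The arm moves only by the tool move_arm, never from a script. Its argument "rows" is text: rows parted by semicolons, each of 5 numbers parted by spaces: the shift along the tool's x, y, z in cm, then the turn about the tool's z in rad, then the opening, from 0 (shut) to 1 (fully open). A call has 1 to 12 rows; each row shifts and turns the commanded pose from where the row before left it, along the tool's axes as they then stand; what a row does not reach is not made up. A row lasts 1/8 s, in which the tool goes at most 62.5 mm and 10.7 degrees, less where a joint would pass 70% of its speed; a pose out of reach is approached as far as the arm can. A call is refused whole if a number of a shift passes 6.25 or a number of a turn 0.188, either way. A call with a gripper value outside its range is refused whole. The fingers move at their own pace and stop on an object; "force" is the grip in N (left out, the last holds). Time passes only in rows, so rows that do not move let the fingers close. It gives the time, the measured TCP pose, the force, the opening and the grip force at its end, in the units of the state.
- observe(): the state, without advancing time (a new reading comes with each control period).
- camera(name): name is "scene" or "top" or "wrist"; returns the picture (384x512x3 uint8, red, green, blue); there is no depth.
- camera_params(name): a dict with "camera_matrix" (3x3 intrinsics, pixels), "extrinsics" (4x4, takes a point from world to camera coordinates). Camera axes: x right, y down, z forward; pixel columns grow to the right and rows downward; lengths in mm; the calibration is good to about 2 mm. A picture is of the moment at which its call begins: read the wrist's pose just before it. camera_params takes no time and is no camera call; for the wrist camera it gives the pose at the moment of the call.
- finish_job(): hands the job in; it is judged then, once.
The state is a dict: "clock": time; "joint_positions": joint angles; "joint_velocities": joint speeds; "joint_torque": joint torques, N m; "eef_pos": TCP position; "tool_rot": TCP orientation; "contact_force": force on the tool from outside, world axes, zero at the start; "moment": the same for the moment, N m; "width": finger opening in mm; "grasp_force": force on a finger pad.
Only numpy, scipy, OpenCV 4.12 (cv2) and the standard library are available. Lean on these libraries where they do the work, as an engineer would, in place of code of your own. Each camera call takes 0.05 s, during which the arm holds its last target. There are 200 camera calls.

## Working session

There is one attempt and no reset: what is moved stays moved. The work goes in short steps, Python scripts to look and compute and a tool call to move; the robot and the scene stay as the last step left them, time stands still between calls to the robot, and variables do not carry over. Pictures are saved under pics/ and viewed, at most 10 in all, crops included, and the job is handed in when it is done.

Besides the shell and the picture viewer there is one more tool, called as name(argument=value, ...) on one line, values as JSON. move_arm: Moves the arm, as the interface text tells. Its arguments: {"type":"object","properties":{"rows":{"type":"string"},"force":{"type":"number"}},"required":["rows"]}

```bash
mkdir -p pics
python3 - <<'E'
from station import *
import cv2,numpy as np
for n in("scene","top"):
    im=camera(n);cv2.imwrite(f"pics/{n}0.png",im[:,:,::-1])
    p=camera_params(n);print(n,np.round(p["camera_matrix"],1).tolist(),np.round(p["extrinsics"],3).tolist())
s=observe();print(s["clock"],np.round(s["tool_rot"],3).tolist(),s["contact_force"])
a=cv2.imread("pics/top0.png");cv2.imwrite("pics/topb.png",cv2.resize(a,(800,600),interpolation=cv2.INTER_CUBIC))
E
```

```text
scene [[452.8, 0.0, 255.4], [0.0, 452.8, 190.7], [0.0, 0.0, 1.0]] [[0.754, -0.656, -0.02, -450.758], [-0.427, -0.467, -0.774, 286.396], [0.499, 0.593, -0.633, 1369.518], [0.0, 0.0, 0.0, 1.0]]
top [[352.4, 0.0, 253.1], [0.0, 352.4, 191.1], [0.0, 0.0, 1.0]] [[-0.028, -0.999, -0.016, -13.129], [-0.998, 0.029, -0.056, 581.705], [0.056, 0.015, -0.998, 1059.226], [0.0, 0.0, 0.0, 1.0]]
0.1 [[0.906, 0.424, -0.001], [0.424, -0.906, 0.001], [-0.0, -0.002, -1.0]] [-0.28080019  0.0880829  -0.11381449]
```

View pics/topb.png

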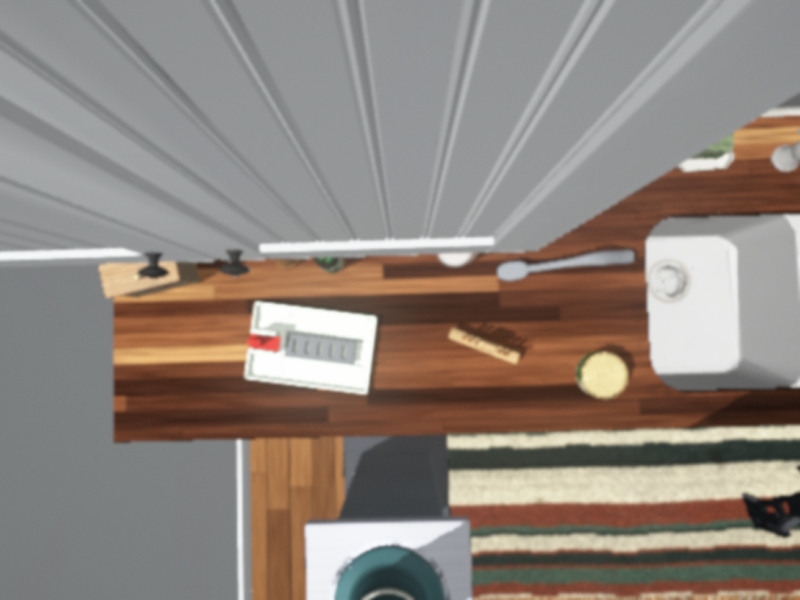

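View pics/scene0.png

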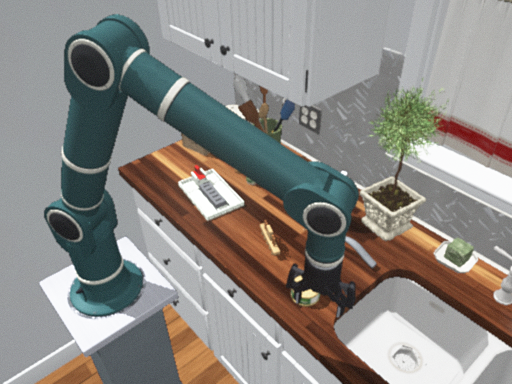

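The top view shows the tray (corners about (257,300), (378,316), (366,394), (245,380) in the 800x600 picture), with the red latch at its left end at (263,342), the strip at (449,330)-(521,358), the tin at (603,374) and the brush at (565,263). I'll enlarge the tray and strip next.

```bash
cat > h.py <<'E'
from station import *
import cv2,numpy as np
def px2w(p,name,z,par=None):
    c=par or camera_params(name);K=np.array(c["camera_matrix"]);E=np.array(c["extrinsics"]);R=E[:3,:3];t=E[:3,3]
    o=-R.T@t;d=R.T@np.linalg.inv(K)@np.array([p[0],p[1],1.])
    return o+d*(z-o[2])/d[2]
def proj(P,name,par=None):
    c=par or camera_params(name);q=np.array(c["extrinsics"])[:3]@np.append(P,1);q=np.array(c["camera_matrix"])@q;return q[:2]/q[2]
def st():
    s=observe();R=np.array(s["tool_rot"]);print(round(s["clock"],2),np.round(s["eef_pos"],1),"yaw y-axis",np.round(np.arctan2(R[1,1],R[0,1]),4),"F",np.round(s["contact_force"],1),"M",np.round(s["moment"],2),"w",round(s["width"],1),round(s["grasp_force"],1));return s
E
python3 - <<'E'
from h import *
im=cv2.imread("pics/top0.png")
c=im[180:264,150:350];cv2.imwrite("pics/crop1.png",cv2.resize(c,None,fx=4,fy=4,interpolation=cv2.INTER_CUBIC))
for p in [(257,300),(378,316),(366,394),(245,380)]: print(np.round(px2w(np.array(p)*.64,"top",18),1))
for p in [(449,330),(521,358)]: print(np.round(px2w(np.array(p)*.64,"top",30),1))
E
```

```text
[586.1 241.   18. ]
[547.9   4.9  18. ]
[398.   32.2  18. ]
[431.2 266.6  18. ]
[ 516.9 -131.1   30. ]
[ 459.6 -266.5   30. ]
```

View pics/crop1.png

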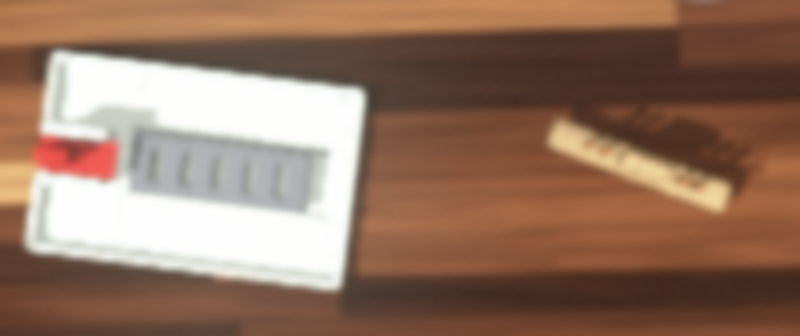

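move_arm(rows="4.5 -3.27 0 0 1;4.5 -3.27 0 0 1;4.5 -3.27 0 0 1;4.5 -3.27 0 0 1;4.5 -3.27 0 0 1;4.5 -3.27 0 0 1;4.5 -3.27 0 0 1;4.5 -3.27 0 0 1;0 0 1 -0.183 1;0 0 1 -0.183 1;0 0 1 -0.183 1;0 0 1 -0.183 1")

```text
clock: 1.6
eef_pos: [490.4, -199.0, 209.3]
tool_rot: [[0.385, 0.923, -0.001], [0.923, -0.385, 0.0], [-0.0, -0.001, -1.0]]
contact_force: [-0.2, -0.4, -0.2]
width: 85.3
grasp_force: 0.0
```

Run:
```python
from h import *
s=st();p=camera_params("wrist");im=camera("wrist")
np.savez("w1.npz",K=p["camera_matrix"],E=p["extrinsics"]);print(s["joint_positions"])
cv2.imwrite("pics/w1.png",im[:,:,::-1]);print(np.round(p["extrinsics"],3).tolist(),np.round(s["tool_rot"],3).tolist())
```

```text
1.6 [ 490.4 -199.   209.3] yaw y-axis -0.3949 F [-0.2 -0.4 -0.2] M [-0.05 -0.03  0.02] w 85.3 0.0
[ 0.59794581  0.34160922 -0.33208208  1.91831948  0.13931031  0.90453574
 -0.19768968]
[[0.923, -0.385, -0.0, -528.725], [-0.369, -0.887, 0.278, -19.482], [-0.107, -0.257, -0.961, 342.06], [0.0, 0.0, 0.0, 1.0]] [[0.385, 0.923, -0.001], [0.923, -0.385, 0.0], [-0.0, -0.001, -1.0]]
```

View pics/w1.png

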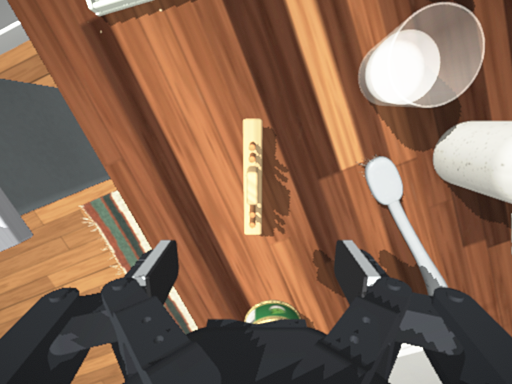

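The wrist view shows the strip upright at u 244-262, v 119-235, the tumbler at (425,55), the mug at (480,160), the brush at (385,180) and the tin's edge at (275,310).

Run:
```python
from h import *
d=np.load("w1.npz");par=dict(camera_matrix=d["K"],extrinsics=d["E"])
im=cv2.imread("pics/w1.png");hsv=cv2.cvtColor(im,cv2.COLOR_BGR2HSV)
roi=im[105:245,230:275]
print(np.round(hsv[170,232:275],0).tolist()[::3])
m=(hsv[...,2]>150)&(hsv[...,1]<150)&(hsv[...,0]<35);m[:105]=0;m[245:]=0;m[:,:235]=0;m[:,275:]=0
for v in range(114,242,6):
    u=np.where(m[v])[0];print(v,(u.min(),u.max(),len(u)) if len(u) else None)
for p in [(244,119.5),(262,119.5),(244,235),(262,235),(253,119.5),(253,235)]: print(p,np.round(px2w(p,"w",30,par),1))
```

```text
[[12, 150, 197], [11, 149, 171], [11, 148, 213], [11, 152, 205], [27, 57, 255], [22, 86, 244], [17, 96, 212], [18, 96, 204], [18, 93, 153], [18, 95, 183], [15, 116, 121], [11, 149, 96], [11, 145, 100], [11, 146, 98], [11, 144, 108]]
114 (np.int64(247), np.int64(262), 7)
120 (np.int64(242), np.int64(266), 23)
126 (np.int64(235), np.int64(270), 28)
132 (np.int64(237), np.int64(261), 22)
138 (np.int64(239), np.int64(261), 21)
144 (np.int64(242), np.int64(261), 18)
150 (np.int64(242), np.int64(261), 20)
156 (np.int64(235), np.int64(261), 20)
162 (np.int64(235), np.int64(261), 25)
168 (np.int64(235), np.int64(261), 23)
174 (np.int64(236), np.int64(261), 25)
180 (np.int64(238), np.int64(261), 22)
186 (np.int64(235), np.int64(261), 24)
192 (np.int64(235), np.int64(261), 25)
198 (np.int64(235), np.int64(261), 27)
204 (np.int64(235), np.int64(261), 27)
210 (np.int64(235), np.int64(261), 23)
216 (np.int64(235), np.int64(261), 27)
222 (np.int64(238), np.int64(261), 23)
228 (np.int64(235), np.int64(274), 22)
234 (np.int64(236), np.int64(260), 20)
240 (np.int64(239), np.int64(272), 29)
(244, 119.5) [ 505.2 -127.9   30. ]
(262, 119.5) [ 523.5 -135.6   30. ]
(244, 235) [ 450.4 -254.9   30. ]
(262, 235) [ 471.1 -263.6   30. ]
(253, 119.5) [ 514.3 -131.7   30. ]
(253, 235) [ 460.7 -259.3   30. ]
```

move_arm(rows="0.2 -0.4 4 0 1;0 0 5 0 1;0 0 4 0 1;0 0 2 0 1;0 0 0.7 0 1;0 0 0 0 1")

```text
clock: 2.4
eef_pos: [487.9, -195.8, 53.1]
tool_rot: [[0.391, 0.92, -0.0], [0.92, -0.391, -0.0], [-0.0, -0.0, -1.0]]
contact_force: [0.2, -0.4, 1.0]
width: 85.1
grasp_force: 0.0
```

move_arm(rows="0 0 0.1 0 0.6;0 0 0 0 0.3;0 0 0 0 0;0 0 0 0 0;0 0 0 0 0;0 0 0 0 0;0 0 0 0 0", force=60)

```text
clock: 3.28
eef_pos: [488.0, -195.9, 52.2]
tool_rot: [[0.39, 0.921, 0.0], [0.921, -0.39, -0.0], [-0.0, 0.0, -1.0]]
contact_force: [-0.2, -0.6, 4.0]
width: 11.4
grasp_force: 58.9
```

move_arm(rows="0 0 -2 0 0;0 0 -5 0 0;0 0 -5 0 0;4.3 -2.3 -1 0 0;4.3 -2.3 0 0 0;4.3 -2.3 0 0 0;4.3 -2.3 0 0 0;0 0 0 -0.125 0;0 0 0 -0.125 0;0 0 0 0 0")

```text
clock: 4.53
eef_pos: [469.7, -1.4, 181.5]
tool_rot: [[0.152, 0.988, -0.001], [0.988, -0.152, 0.0], [0.0, -0.001, -1.0]]
contact_force: [-1.0, -0.9, -1.4]
width: 11.2
grasp_force: 58.7
```

Run:
```python
from h import *
s=st();p=camera_params("wrist");im=camera("wrist")
np.savez("w2.npz",K=p["camera_matrix"],E=p["extrinsics"],R=s["tool_rot"],t=s["eef_pos"])
cv2.imwrite("pics/w2.png",cv2.resize(im[:,:,::-1],(800,600),interpolation=cv2.INTER_CUBIC))
```

```text
4.53 [469.7  -1.4 181.5] yaw y-axis -0.1521 F [-1.  -0.9 -1.4] M [-0.03  0.06  0.04] w 11.2 58.7
```

View pics/w2.png

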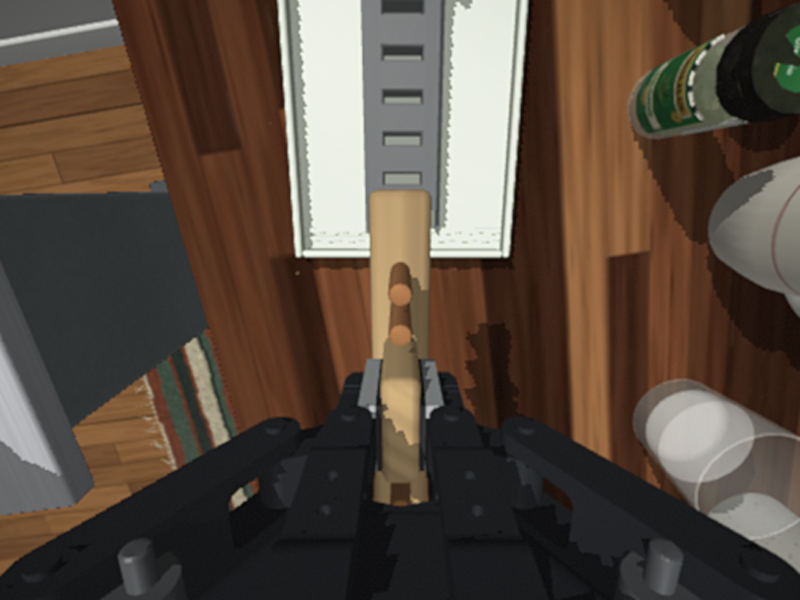

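All five slots show at v ≈ 6, 52, 97, 140 and 178 with u ≈ 402 (800x600 picture). The strip in hand is centred on u ≈ 400 with its far end at v ≈ 190, and the tumbler is at (715,450).

Run:
```python
from h import *
d=np.load("w2.npz");par=dict(camera_matrix=d["K"],extrinsics=d["E"])
im=cv2.imread("pics/w2.png");g=cv2.cvtColor(im,cv2.COLOR_BGR2GRAY)
R=d["R"];t=d["t"]
P=[]
for p in [(403,6),(403,52),(402.5,97),(402,140),(401.5,178)]:
    w=px2w(np.array(p)*.64,"w",25,par);P.append(w);print(np.round(w,1),"tool",np.round(R.T@(w-t),1))
P=np.array(P);print("spacing",np.linalg.norm(np.diff(P,axis=0),axis=1)); dd=P[0]-P[4];print("ang",np.arctan2(dd[1],dd[0]),"tool x ang",np.arctan2(R[1,0],R[0,0]))
for n,p in dict(farL=(370.5,192),farR=(430,192),).items(): print(n,np.round(R.T@(px2w(np.array(p)*.64,"w",t[2]-22,par)-t),1))
for v in (30,75,120,160):  # bar edges
    r=g[v-2:v+3].mean(0);print(v,np.round(r[350:380:2]).astype(int).tolist(),np.round(r[425:455:2]).astype(int).tolist())
c=g[:200,390:415].mean(1);print([int(x) for x in c[::2]])
# tray walls edges
for p in [(303,258),(508,258),(281,0),(528,0)]: print(np.round(R.T@(px2w(np.array(p)*.64,"w",18,par)-t),1))
```

```text
[497.3 169.1  25. ] tool [172.7   1.6 156.5]
[493.7 145.7  25. ] tool [149.    1.6 156.5]
[489.8 121.5  25. ] tool [124.5   1.3 156.5]
[485.7  97.1  25. ] tool [ 99.8   1.1 156.5]
[482.   74.4  25. ] tool [ 76.8   0.8 156.5]
spacing [23.73651511 24.51068416 24.71254586 22.97455375]
ang 1.410540258044316 tool x ang 1.4187046002283172
farL [ 69.7 -10.3  22. ]
farR [69.7 10.  22. ]
30 [238, 238, 238, 238, 241, 221, 147, 126, 129, 129, 128, 128, 128, 127, 128] [125, 124, 123, 123, 123, 123, 126, 114, 78, 86, 143, 149, 144, 157, 215]
75 [239, 239, 239, 239, 240, 241, 183, 128, 128, 129, 128, 128, 128, 127, 127] [125, 125, 124, 124, 124, 126, 122, 95, 76, 124, 152, 151, 158, 190, 235]
120 [239, 239, 239, 239, 239, 242, 235, 144, 124, 128, 127, 127, 127, 127, 127] [125, 125, 125, 126, 125, 126, 110, 76, 102, 148, 154, 149, 205, 241, 239]
160 [238, 238, 238, 238, 238, 240, 241, 180, 121, 125, 126, 126, 126, 126, 126] [125, 125, 124, 124, 125, 123, 93, 80, 133, 157, 147, 198, 236, 238, 238]
[59, 52, 53, 53, 52, 52, 80, 118, 128, 126, 126, 126, 126, 127, 127, 127, 127, 127, 127, 127, 128, 128, 105, 68, 54, 54, 52, 66, 128, 149, 127, 124, 128, 128, 128, 128, 128, 128, 128, 128, 128, 127, 128, 131, 112, 74, 55, 51, 80, 144, 156, 141, 121, 125, 127, 127, 127, 127, 127, 127, 127, 127, 127, 127, 130, 114, 75, 57, 112, 158, 153, 154, 140, 120, 125, 126, 126, 126, 126, 126, 125, 125, 125, 125, 127, 117, 82, 130, 157, 152, 153, 150, 127, 120, 121, 125, 145, 151, 154, 157]
[ 23.4 -68.1 163.5]
[ 23.4  75.4 163.4]
[178.4 -71.2 163.6]
[178.3  76.1 163.4]
```

Run:
```python
from h import *
d=np.load("w2.npz");par=dict(camera_matrix=d["K"],extrinsics=d["E"]);R=d["R"];t=d["t"]
g=cv2.cvtColor(cv2.imread("pics/w2.png"),cv2.COLOR_BGR2GRAY).astype(float)
T=lambda u,v,z=25:(R.T@(px2w(np.array([u,v])*.64,"w",z,par)-t))
def cross(r,lo,hi,th):
    s=r[lo:hi]-th;i=np.where(s[:-1]*s[1:]<0)[0];return [round(lo+k+s[k]/(s[k]-s[k+1]),1) for k in i]
for v,vv in ((6,6),(50,52),(92,95.5),(134,137),(174,177)):
    r=g[v-2:v+2].mean(0);e=cross(r,372,432,108);print(v,e, e and np.round((T(e[0],vv)[1],T(e[-1],vv)[1]),2))
for v in (30,75,120,160):
    r=g[v-2:v+3].mean(0);a=cross(r,352,376,180)[0];b=cross(r,428,446,108)[0];print(v,a,b,np.round([T(a,v)[1],T(b,v)[1]],2))
for v in (205,225,245): 
    r=g[v-1:v+2].mean(0);print(v,cross(r,360,380,130),cross(r,420,440,130),np.round(r[362:378:2]),np.round(r[422:440:2]))
```

```text
6 [np.float64(380.2), np.float64(424.5)] [-11.75  14.11]
50 [np.float64(380.7), np.float64(423.6)] [-11.77  13.96]
92 [np.float64(381.1), np.float64(422.9)] [-11.83  13.91]
134 [np.float64(381.6), np.float64(422.4)] [-11.81  13.96]
174 [np.float64(381.7), np.float64(385.6), np.float64(418.3), np.float64(421.8)] [-12.05  13.93]
30 361.2 439.3 [-23.16  23.08]
75 362.1 438.2 [-23.24  23.04]
120 363.3 437.1 [-23.13  22.99]Traceback (most recent call last):
  File "<stdin>", line 10, in <module>
IndexError: list index out of range
```

move_arm(rows="3.1 0.07 0 0 0;3.1 0 0 0 0;3.1 0 0 0 0;3.22 0 0 0 0;0 0 3.5 0 0;0 0 3.5 0 0;0 0 0.6 0 0;0 0 0 0 0;0 0 0 0 0")

```text
clock: 5.7
eef_pos: [490.8, 122.3, 107.2]
tool_rot: [[0.151, 0.988, 0.002], [0.988, -0.151, 0.0], [0.001, 0.002, -1.0]]
contact_force: [-0.4, 0.6, -2.8]
width: 11.0
grasp_force: 58.7
```

Run:
```python
from h import *
s=st();p=camera_params("wrist");im=camera("wrist")
np.savez("w3.npz",K=p["camera_matrix"],E=p["extrinsics"],R=s["tool_rot"],t=s["eef_pos"])
cv2.imwrite("pics/w3f.png",im[:,:,::-1])
cv2.imwrite("pics/w3.png",cv2.resize(im[:,:,::-1],(800,600),interpolation=cv2.INTER_CUBIC))
```

```text
5.7 [490.8 122.3 107.2] yaw y-axis -0.1518 F [-0.4  0.6 -2.8] M [-0.03  0.06 -0.02] w 11.0 58.7
```

View pics/w3.png

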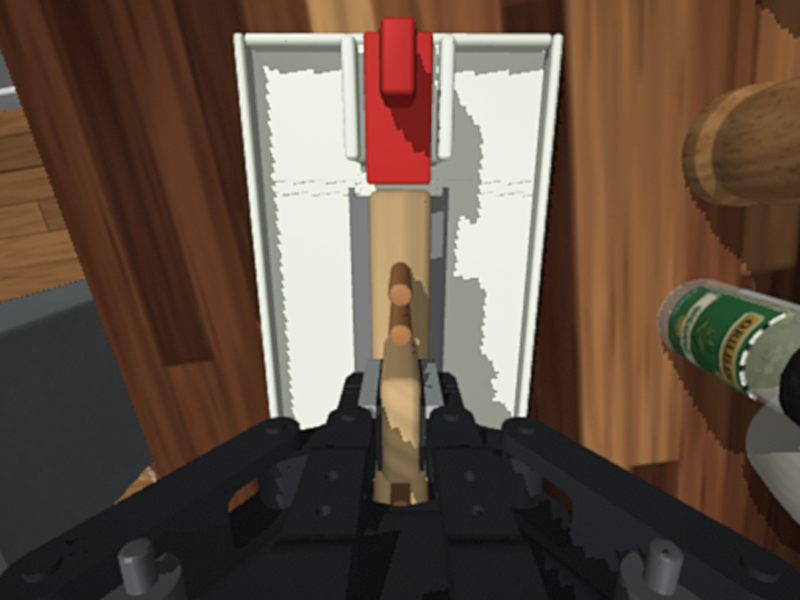

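The tray now lies square under the tool. The latch tip is at v ≈ 184, the strip's far end at v ≈ 191, and the bar edges are at u ≈ 352 and 446.

Run:
```python
from h import *
d=np.load("w3.npz");par=dict(camera_matrix=d["K"],extrinsics=d["E"]);R=d["R"];t=d["t"]
g=cv2.imread("pics/w3.png").astype(int)
T=lambda u,v,z:np.round(R.T@(px2w(np.array([u,v])*.64,"w",z,par)-t),1)
print("latch tip",T(366,184,45),T(432,184,45),T(398,184,41))
print("bar end",T(352,188,25),T(446,188,25),"edges",T(353,300,25),T(445,300,25))
print("strip",T(371,192,t[2]-22),T(429.5,192,t[2]-22))
print("tray",T(236,36,18),T(561,36,18),"latch tab front",T(381,95,72),T(415,95,72))
G=g.mean(2)
print(G[175:200,360:366].mean(1).round(),G[300,340:376:2].round(),G[300,425:460:2].round())
```

```text
latch tip [ 72.6 -14.9  62.3] [72.6 13.6 62.3] [72.6 -1.1 66.3]
bar end [ 70.9 -23.3  82.2] [70.9 21.9 82.3] edges [ 15.1 -24.5  82.2] [15.1 23.1 82.3]
strip [ 69.8 -10.2  22. ] [69.8  9.8 22.1]
tray [136.9 -74.3  89.2] [137.   72.7  89.5] latch tab front [102.3  -6.9  35.3] [102.3   5.   35.3]
[233. 234. 233. 232. 234. 236. 233. 230. 229. 234. 238. 236. 233. 231.
 231. 232. 234. 237. 238. 229. 197. 151. 120. 115. 124.] [234. 234. 234. 234. 237. 238. 171. 113. 123. 126. 126. 125. 126. 126.
 124. 117. 135. 154.] [ 84.  79.  71.  76.  77.  77.  77.  76.  74.  77. 118. 148. 149. 146.
 148. 147. 147. 147.]
```

move_arm(rows="-0.02 -0.03 1.5 0 0;0 0 1 0 0;0 0 0.2 0 0;0 0 0.1 0 0;0 0 0 0 0;0 0 0 0 0")

```text
clock: 6.5
eef_pos: [489.7, 122.1, 78.2]
tool_rot: [[0.15, 0.989, 0.0], [0.989, -0.15, 0.0], [0.0, 0.0, -1.0]]
contact_force: [0.7, 0.6, -1.7]
width: 11.6
grasp_force: 58.7
```

move_arm(rows="0 0.04 0.05 0 0;0 0 0 0 0;0 0 0 0 0")

```text
clock: 6.88
eef_pos: [489.9, 121.9, 77.5]
tool_rot: [[0.15, 0.989, 0.0], [0.989, -0.15, -0.0], [-0.0, 0.0, -1.0]]
contact_force: [-0.1, 0.3, -2.0]
width: 11.1
grasp_force: 58.7
```

move_arm(rows="0 0 0.05 0 0;0 0 0.05 0 0;0 0 0.05 0 0;0 0 0.05 0 0;0 0 0 0 0")

```text
clock: 7.5
eef_pos: [489.8, 121.9, 75.4]
tool_rot: [[0.15, 0.989, -0.0], [0.989, -0.15, -0.0], [-0.0, -0.0, -1.0]]
contact_force: [-0.5, -0.2, -1.3]
width: 11.1
grasp_force: 58.8
```

move_arm(rows="0 0 0.05 0 0;0 0 0.05 0 0;0 0 0.05 0 0;0 0 0.05 0 0;0 0 0 0 0")

```text
clock: 8.12
eef_pos: [489.8, 121.9, 73.4]
tool_rot: [[0.15, 0.989, -0.0], [0.989, -0.15, -0.0], [-0.0, -0.0, -1.0]]
contact_force: [-0.1, 0.7, -2.5]
width: 11.3
grasp_force: 58.8
```

move_arm(rows="0 0 0.15 0 0;0 0 0.15 0 0;0 0 0.15 0 0;0 0 0.15 0 0;0 0 0.15 0 0;0 0 0.15 0 0;0 0 0.1 0 0;0 0 0 0 0")

```text
clock: 9.12
eef_pos: [489.8, 121.9, 63.4]
tool_rot: [[0.15, 0.989, -0.0], [0.989, -0.15, -0.0], [-0.0, -0.0, -1.0]]
contact_force: [-0.0, 0.2, -2.1]
width: 11.4
grasp_force: 58.8
```

move_arm(rows="0 0 0.05 0 0;0 0 0.05 0 0;0 0 0.05 0 0;0 0 0.05 0 0;0 0 0.03 0 0;0 0 0 0 0")

```text
clock: 9.88
eef_pos: [489.9, 121.9, 61.2]
tool_rot: [[0.15, 0.989, 0.0], [0.989, -0.15, -0.0], [-0.0, 0.0, -1.0]]
contact_force: [-0.6, 0.3, -0.8]
width: 11.2
grasp_force: 59.1
```

move_arm(rows="0 0 0.03 0 0;0 0 0.02 0 0;0 0 0 0 0")

```text
clock: 10.25
eef_pos: [489.8, 121.9, 61.2]
tool_rot: [[0.151, 0.989, 0.0], [0.989, -0.151, -0.0], [-0.0, 0.0, -1.0]]
contact_force: [-2.3, -0.4, 5.9]
width: 11.4
grasp_force: 59.9
```

move_arm(rows="0 0 -0.02 0 0.3;0 0 0 0 0.5;0 0 0 0 0.5;0 0 0 0 0.5;0 0 -1 0 0.5;0 0 -2 0 0.5;0 0 -2.4 0 0.5;0 0 0 0 0.5")

```text
clock: 11.25
eef_pos: [491.2, 122.3, 116.9]
tool_rot: [[0.151, 0.989, 0.004], [0.989, -0.151, 0.001], [0.001, 0.004, -1.0]]
contact_force: [-0.5, -0.4, -0.6]
width: 42.8
grasp_force: 0.0
```

Run:
```python
from h import *
s=st();p=camera_params("wrist");im=camera("wrist")
np.savez("w4.npz",K=p["camera_matrix"],E=p["extrinsics"],R=s["tool_rot"],t=s["eef_pos"])
cv2.imwrite("pics/w4.png",cv2.resize(im[:,:,::-1],(800,600),interpolation=cv2.INTER_CUBIC))
```

```text
11.25 [491.2 122.3 116.9] yaw y-axis -0.1512 F [-0.5 -0.4 -0.6] M [-0.04 -0.04 -0.  ] w 42.8 0.0
```

View pics/w4.png

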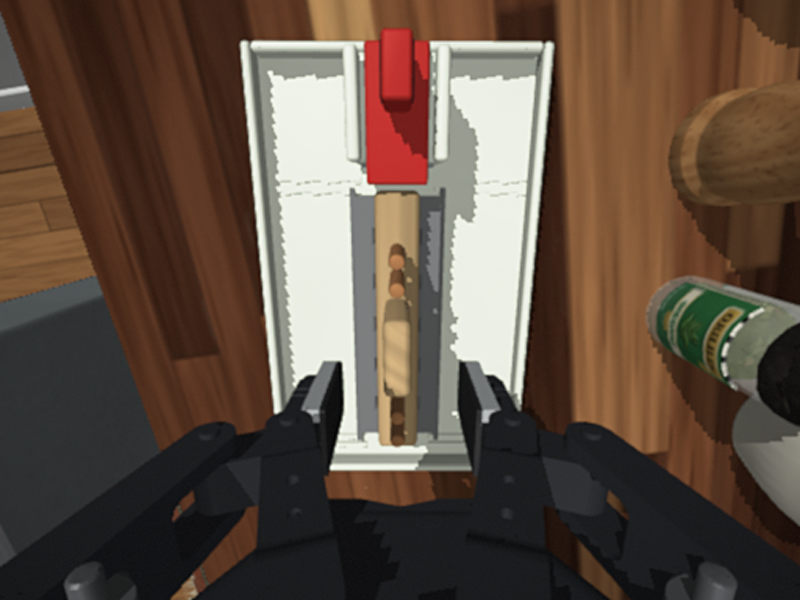

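The strip stands seated and centred on the bar (u 376-420, v 193-445). The latch tab spans u 382-413, v 30-100, and the blade tip is at v ≈ 184.

Run:
```python
from h import *
d=np.load("w4.npz");par=dict(camera_matrix=d["K"],extrinsics=d["E"]);R=d["R"];t=d["t"]
T=lambda u,v,z:np.round(R.T@(px2w(np.array([u,v])*.64,"w",z,par)-t),1)
print("tab",T(383,95,72),T(413,95,72),T(397,30,72),"tip",T(366,184,45),T(429,184,45),"rail",T(344,100,49),T(357,100,49),T(437,100,49),T(450,100,49))
print("strip ends",T(376,193,39),T(420,193,39),T(376,445,39),T(420,445,39),"tray",T(242,43,18),T(553,43,18))
```

```text
tab [104.2  -6.6  45.1] [104.2   4.6  45.1] [125.3  -1.3  45.1] tip [ 72.6 -15.7  72. ] [72.6 13.  72.1] rail [106.7 -23.9  68. ] [106.7 -18.4  68. ] [106.7  15.4  68.1] [106.7  21.   68.2]
strip ends [ 68.6 -11.5  78. ] [68.6  9.2 78.1] [-68.3 -13.7  77.8] [-68.4  11.1  77.9] tray [136.9 -75.1  98.8] [137.1  72.6  99.4]
```

move_arm(rows="3.8 -0.12 0 0 0.5;3.8 0 0 0 0.5;3.8 0 0 0 0.5;0 0 2.2 0 0.5;0 0 2.0 0 0.5;0 0 0.3 0 0.5;0 0 0 0 0.5")

```text
clock: 12.18
eef_pos: [505.7, 234.3, 69.5]
tool_rot: [[0.151, 0.988, -0.001], [0.988, -0.151, -0.0], [-0.001, -0.001, -1.0]]
contact_force: [-1.1, 0.4, -0.4]
width: 42.5
grasp_force: 0.0
```

move_arm(rows="0 0.06 -0.03 0 0.3;0 0 0 0 0.1;0 0 0 0 0;0 0 0 0 0;0 0 0 0 0", force=25)

```text
clock: 12.8
eef_pos: [507.1, 234.7, 71.0]
tool_rot: [[0.151, 0.989, 0.001], [0.989, -0.151, 0.0], [0.0, 0.001, -1.0]]
contact_force: [0.6, -0.7, 5.1]
width: 11.4
grasp_force: 28.8
```

move_arm(rows="0 0 -0.05 0 0;-0.3 0 0 0 0;-0.4 0 0 0 0;-0.4 0 0 0 0;-0.4 0 0 0 0;-0.3 0 0 0 0;0 0 0 0 0")

```text
clock: 13.68
eef_pos: [504.2, 216.3, 70.9]
tool_rot: [[0.151, 0.989, 0.001], [0.989, -0.151, -0.001], [-0.0, 0.001, -1.0]]
contact_force: [4.4, -0.5, 5.6]
width: 11.1
grasp_force: 28.7
```

move_arm(rows="-0.2 0 0 0 0;-0.1 0 0 0 0;-0.1 0 0 0 0;-0.1 0 0 0 0;0 0 0 0 0")

```text
clock: 14.3
eef_pos: [503.6, 212.8, 71.0]
tool_rot: [[0.15, 0.989, 0.002], [0.989, -0.15, 0.001], [0.002, 0.001, -1.0]]
contact_force: [5.5, 1.9, 4.0]
width: 11.3
grasp_force: 28.5
```

move_arm(rows="-0.1 0 0 0 0;-0.1 0 0 0 0;0 0 0 0 0")

```text
clock: 14.68
eef_pos: [503.6, 212.6, 71.0]
tool_rot: [[0.149, 0.989, 0.003], [0.989, -0.149, 0.004], [0.005, 0.002, -1.0]]
contact_force: [7.1, 6.4, 1.3]
width: 11.5
grasp_force: 28.0
```

move_arm(rows="-0.15 0 0 0 0;-0.1 0 0 0 0;0 0 0 0 0")

```text
clock: 15.05
eef_pos: [503.5, 212.5, 71.1]
tool_rot: [[0.148, 0.989, 0.004], [0.989, -0.148, 0.008], [0.009, 0.003, -1.0]]
contact_force: [8.1, 11.0, -3.3]
width: 11.5
grasp_force: 27.5
```

move_arm(rows="0.2 0 0 0 0;0 0 0 0 0.2;0 0 0 0 0.45;0 0 0 0 0.45;0 0 0 0 0.45;0 0 -1 0 0.45;0 0 -3 0 0.45;0 0 -3 0 0.45;-4 0 0 0 0.45;-4 0 0 0 0.45;0 0 0 0 0.45;0 0 0 0 0.45")

```text
clock: 16.55
eef_pos: [490.9, 131.0, 141.4]
tool_rot: [[0.151, 0.989, 0.001], [0.989, -0.151, 0.001], [0.001, 0.001, -1.0]]
contact_force: [-0.8, 0.0, 0.1]
width: 38.5
grasp_force: 0.0
```

Run:
```python
from h import *
s=st();p=camera_params("wrist");im=camera("wrist")
np.savez("w5.npz",K=p["camera_matrix"],E=p["extrinsics"],R=s["tool_rot"],t=s["eef_pos"])
cv2.imwrite("pics/w5.png",cv2.resize(im[:,:,::-1],(800,600),interpolation=cv2.INTER_CUBIC))
```

```text
16.55 [490.9 131.  141.4] yaw y-axis -0.1511 F [-0.8  0.   0.1] M [ 0.    0.06 -0.  ] w 38.5 0.0
```

View pics/w5.png

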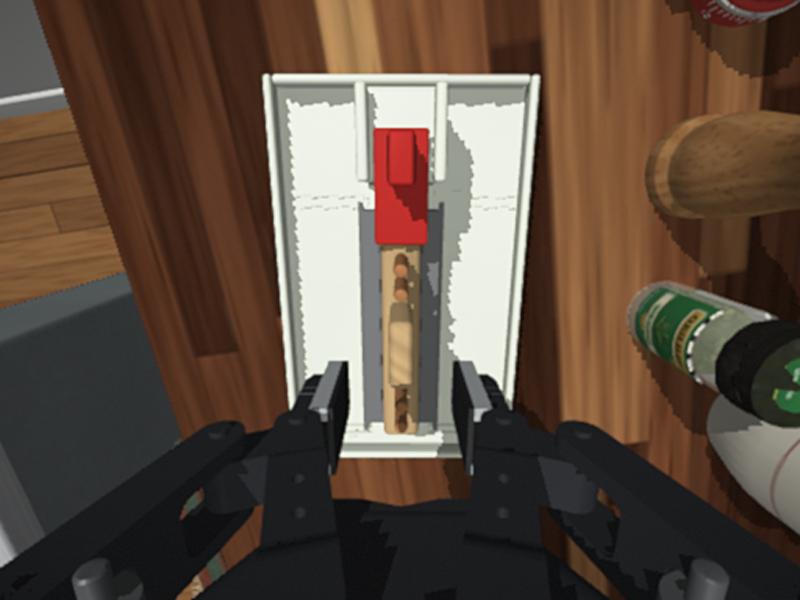

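The latch blade (tip at v ≈ 244) now covers the strip's end, and the strip is still in place. I'll check the travel by measurement before handing in.

Run:
```python
from h import *
d=np.load("w5.npz");par=dict(camera_matrix=d["K"],extrinsics=d["E"]);R=d["R"];t=d["t"]
T=lambda u,v,z:np.round(R.T@(px2w(np.array([u,v])*.64,"w",z,par)-t),1)
a=T(402,75,18);b=T(402,244,45);b2=T(402,244,41);print(a,b,b2,"tip tray y",157-(a[0]-b[0]),157-(a[0]-b2[0]))
```

```text
[129.    0.9 123.5] [42.1  0.8 96.4] [ 41.6   0.9 100.4] tip tray y 70.1 69.6
```

```bash
python3 -c "
from station import *
print(finish_job())"
```

```text
the job is handed in; nothing more can be done
None
```

The strip is seated fully home on the bar with its teeth in the slots. The red latch is slid to its stop over the strip's end and released, and the job was handed in at about 16.6 s with the arm clear of everything. Pressing forces I read stayed under about 14 N, and I never touched the mug, tumbler, tin or brush.

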